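# Fetch the yellow touch-up tin from behind the spray cans

## Robot

A 6-joint arm with a two-finger parallel gripper is mounted at the origin on the work surface. World frame = base frame: x ahead of the robot, y to its left, z up, the work surface at z = 0. Lengths are in m, angles in rad, forces in N, time in s.
With the tool pointing down it reaches from about 0.15 to 0.775 m from the base axis. Payload 6.1 kg.
Tool frame: the origin (TCP) lies on the centre line of the jaws, within the pads' length; the fingertips stand 11 mm ahead of it and the grasp point (between the pads) lies 8 mm behind it (robot.finger_overhang is the y of the fingertips in the tool frame, in m); y points along the fingers, x is the direction in which the jaws open and shut, and the axes are right-handed (so a half turn about y gives the same grasp; the last joint's range is limited). The gripper opens to 85 mm and grips with 20 to 120 N. Pads are 22 mm wide; open, the fingers measure 114 mm over their backs; the gripper's body (76 mm by 85 mm) begins 54 mm behind the grasp point. The pads swing forward as they close: fully open they stand 13 mm farther back than shut.
Start: joints at [1.207, 0.126, -0.04, 1.405, 0, 1.571], TCP at [0.187, 0.491, 0.242] pointing down, gripper open.
Joint ranges: [-2.72, 2.72], [-0.95, 1.95], [-1.27, 1.35], [-1.78, 2.02], [-1.46, 1.47], [-3.14, 3.14]. Speed limits (rad/s): [2.39, 2.39, 3.01, 3.14, 3.14, 3.14].

## Interface

Orientations are given as a unit quaternion [x, y, z, w].
In Python, from plant import status, imaging, robot gives the robot as it stands.
- The arm moves only by the tool arm_command, never from a script. Its argument "increments" is text: rows parted by semicolons, each of 4 numbers parted by spaces: the shift along the tool's x, y, z in m, then the turn about the tool's y in rad. In form: tx ty tz yaw; .... A call has 1 to 12 rows; each row is the pose to reach, as a shift and turn from the pose commanded when the call began, along the tool's axes at that moment; what a row does not reach only later rows make up. A row lasts 1/10 s, in which the tool goes at most 50 mm and 8.59 degrees, less where a joint would pass 70% of its speed; a pose out of reach is approached as far as the arm can. A call with a gripper value outside its range is refused whole. "hand" is the finger opening in m, from 0 to 0.0854, set as the call begins (left out, the last holds). The fingers move at their own pace and stop on an object; "squeeze" is the grip in N (left out, the last holds). Time passes only in rows, so rows that repeat a pose let the fingers close. It gives the time, the measured TCP pose, the force and the opening at its end, in the units of the state.
- status.state(): the state, without advancing time (a new reading comes with each control period).
- imaging.capture(name): name is "scene" or "top" or "wrist"; returns (picture, depth): 400x640x3 uint8, red, green, blue; 400x640 float32, m along the optical axis (not along the pixel's ray), 0 where there is no reading.
- imaging.camera_params(name): a dict with "intrinsics" (3x3 intrinsics, pixels), "eye" and "rotation" of the camera in the world. Camera axes: x right, y up, looking along -z (the intrinsics and any distortion apply to the point x, -y, -z); pixel columns grow to the right and rows downward; lengths in m; the calibration is good to about 2 mm. A picture is of the moment at which its call begins: read the wrist's pose just before it. camera_params takes no time and is no camera call; for the wrist camera it gives the pose at the moment of the call.
- robot.close_job(): hands the job in, once; it reports no verdict.
The state is a dict: "t": time; "joint_pos": joint angles; "joint_velocities": joint speeds; "effort": joint torques, N m; "position": TCP position; "tool_rot": TCP orientation; "force": force on the tool from outside, world axes, zero at the start; "wrist_torque": the same for the moment, N m; "opening": finger opening in m.
Only numpy, scipy, OpenCV 4.12 (cv2) and the standard library are available. Lean on these libraries where they do the work, as an engineer would, in place of code of your own. Each camera call takes 0.05 s, during which the arm holds its last target. There are 200 camera calls.

## Task

The yellow touch-up tin is needed for a job, but in the blue paint bin two spray cans stand close in front of it and leave no room for the fingers. First stand both cans on the grey-ribbed rubber mat, then fetch the yellow tin and stand it in the empty compartment of the orange job tray, and only then stand the cans back in the bin, each upright in the middle of the round floor sticker of its own colour (they may have been standing on the wrong ones). Leave the green and the black tin where they are, and knock nothing over.

Things in the scene. Friction and masses are not known exactly. Their poses are not given: they have to be found in the camera images.
- can_red_mid (a point): red spray-paint can with red cap and a black band, upright, 44 mm diameter (straight-sided up to 78 mm), 104 mm tall with its 35 mm cap, about 0.14 kg, loose. The point is on its axis, half-way up (52 mm above its foot); z up along the can. Gripped a little above the middle, the fingertips stay clear over the tins. Starts on one of the two stickers in the bin.
- can_white_mid (a point): white spray-paint can with white cap and a black band; same size, point and axes as the red can. Starts on the other sticker.
- tin_yellow_mid (a point): the wanted tin: steel tin with yellow band and lid, upright, 46 mm diameter, 44 mm tall, about 0.12 kg, loose. The point is its centre, 22 mm above its foot. It starts in the back row of the bin (middle of three tins), 8 mm from the back wall and only about 6 mm from each of the two cans standing to the left and right in front of it (bin x 22 mm less, y 46 mm to either side), so that fingers do not fit beside it until the cans are gone.
- tin_green_mid (a point): green tin, same size as the yellow one, point at its centre; stands beside the yellow tin (axes about 103 mm apart), on either side. To be left alone.
- tin_black_mid (a point): black tin, same size, point at its centre; stands on the other side of the yellow tin. To be left alone.
- bin: blue open-fronted picking bin, fixed; 200 mm long (its x), 280 mm wide (its y), walls and floor 4 mm thick, back wall (+x) and sides 65 mm high, front lip (-x, towards the robot) 30 mm high. Origin: centre of its underside; x towards its back wall, z up. Tins stand in the back row (bin x about +65 mm), cans in front of them (bin x about +43 mm), and a small loose roll of masking tape (18 mm high) lies near the front lip.
- sticker_red: red floor sticker in the bin, fixed: a disc of 62 mm diameter with a 34 mm wide tongue that runs forward (-x) to the front lip and shows in front of the can standing on it. Origin: centre of the disc, 4 mm above the table (on the bin floor); x towards the bin's back wall. The red can's place at the end. The two discs' centres are 92 mm apart; which is left and which right varies.
- sticker_white: white floor sticker, same shape and origin; the white can's place at the end.
- mat: dark rubber mat with lengthwise grey ribs, lying fixed on the table to the left or right of the bin: 240 mm (its x) by 150 mm (its y), 4 mm thick (ribs to 4.5 mm). Origin: centre of its underside. The side area: room for both cans, e.g. 50 mm either side of its centre along its x.
- tray_pocket (a point): centre of the floor of the empty compartment of the orange job tray (fixed, on the other side of the bin than the mat); 4 mm above the table. The compartment is 125 mm (its x) by 164 mm (its y) inside; outer walls are 45 mm high; at +x a 35 mm high partition, and behind it a second compartment with a paint brush and a filling knife.

How it is judged:
On the way, in this order (a step that is already met when the one before it is completed fails the run):
1. both spray cans stand upright on the mat, centres at least 20 mm inside its edges, while the yellow tin is still in its place in the bin (moved less than 30 mm) (x of can_red_mid in the frame of mat between -0.1 and 0.1 m and y of can_red_mid in the frame of mat between -0.055 and 0.055 m and z of each of can_red_mid, can_white_mid in the frame of mat below 0.066 m and angle between each of can_red_mid, can_white_mid's own z axis and vertical below 0.15 rad and x of can_white_mid in the frame of mat between -0.1 and 0.1 m and y of can_white_mid in the frame of mat between -0.055 and 0.055 m and distance of tin_yellow_mid from where it was at the start of the episode below 0.03 m), for 0.2 s.
2. the yellow tin stands upright on the floor of the tray's empty compartment while both cans are still on the mat (x of tin_yellow_mid in the frame of tray_pocket between -0.038 and 0.038 m and y of tin_yellow_mid in the frame of tray_pocket between -0.058 and 0.058 m and z of tin_yellow_mid in the frame of tray_pocket below 0.028 m and angle between each of tin_yellow_mid, can_red_mid, can_white_mid's own z axis and vertical below 0.15 rad and x of can_red_mid in the frame of mat between -0.1 and 0.1 m and y of can_red_mid in the frame of mat between -0.055 and 0.055 m and z of each of can_red_mid, can_white_mid in the frame of mat below 0.066 m and x of can_white_mid in the frame of mat between -0.1 and 0.1 m and y of can_white_mid in the frame of mat between -0.055 and 0.055 m), for 0.2 s.
At the end, for the whole second after the job is handed in: The yellow tin stands upright in the tray's formerly empty compartment; each can stands upright in the bin, its axis within 15 mm of the centre of the sticker of its colour; the green and black tins are within 20 mm of where they began; all released and at rest (x of tin_yellow_mid in the frame of tray_pocket between -0.038 and 0.038 m and y of tin_yellow_mid in the frame of tray_pocket between -0.058 and 0.058 m and z of tin_yellow_mid in the frame of tray_pocket below 0.028 m and angle between each of tin_yellow_mid, can_red_mid, can_white_mid's own z axis and vertical below 0.15 rad and linear speed of each of tin_yellow, can_red, can_white below 0.02 m/s and horizontal distance between can_red_mid and sticker_red below 0.015 m and z of can_red_mid in the frame of bin between 0.048 and 0.062 m and horizontal distance between can_white_mid and sticker_white below 0.015 m and z of can_white_mid in the frame of bin between 0.048 and 0.062 m and distance of each of tin_green_mid, tin_black_mid from where it was at the start of the episode below 0.02 m); the robot touches nothing.
It fails at once if the green or the black tin is moved more than 25 mm or tipped over (distance of any of tin_green_mid, tin_black_mid from where it was at the start of the episode above 0.025 m or angle between any of tin_green_mid, tin_black_mid's own z axis and vertical above 0.5 rad).
It fails at once if a spray can or the yellow tin is knocked or laid over (angle between any of can_red_mid, can_white_mid, tin_yellow_mid's own z axis and vertical above 0.8 rad).
It also fails if it takes over 109 s, if anything falls off the work surface, if the arm or the gripper's body presses on something with over 40 N, if the wrist force passes 120 N, or if a joint passes its speed limit or range.

## Working session

There is one attempt and no reset: what is moved stays moved. The work goes in short steps, Python scripts to look and compute and a tool call to move; the robot and the scene stay as the last step left them, time stands still between calls to the robot, and variables do not carry over. Pictures are saved under pics/ and viewed, about 12 in all and at most 16, crops included, and the job is handed in when it is done.

Besides the shell and the picture viewer there is one more tool, called after "Request:" as name(argument=value, ...) on one line, values as JSON. arm_command: Moves the arm, as the interface text tells. Its arguments: {"type":"object","properties":{"increments":{"type":"string"},"hand":{"type":"number"},"squeeze":{"type":"number"}},"required":["increments"]}

```bash
mkdir -p pics; ls; python3 - <<'E'
from plant import status, imaging, robot
import cv2
print(status.state())
for n in ("scene","top"):
    p,d=imaging.capture(n); cv2.imwrite(f"pics/{n}0.png",p[:,:,::-1])
    import numpy as np; np.savez(f"pics/{n}0.npz",p=p,d=d)
    print(imaging.camera_params(n))
print(robot.finger_overhang, imaging.camera_params("wrist"))
E
```

```text
pics
{'t': 0.0, 'joint_pos': array([ 1.20699278e+00,  1.26359851e-01, -4.05881305e-02,  1.40540147e+00,
        6.66623635e-06,  1.57080845e+00]), 'joint_velocities': array([ 0.00110791,  0.00028023,  0.0008886 ,  0.0001423 , -0.00044993,
        0.00239376]), 'effort': array([ 9.05733259e-05, -4.35910356e+01,  3.52927351e+01,  1.71493023e-02,
        9.64162655e-05,  8.64866418e-07]), 'position': array([0.18667281, 0.49027995, 0.24154813]), 'tool_rot': array([ 0.58251282,  0.40084347, -0.40175037, -0.58189343]), 'force': array([-1.14822351,  0.2122764 , -0.95486841]), 'wrist_torque': array([ 0.01316271,  0.02729036, -0.03750958]), 'opening': 0.08551033734578807}
{'intrinsics': array([[374.19903229,   0.        , 319.02510865],
       [  0.        , 374.19903229, 191.91503357],
       [  0.        ,   0.        ,   1.        ]]), 'eye': array([1.03089472, 0.31888385, 0.93059377]), 'rotation': array([0.14011795, 0.25187994, 0.84816311, 0.44445787])}
{'intrinsics': array([[471.52126897,   0.        , 319.06823507],
       [  0.        , 471.52126897, 195.15346228],
       [  0.        ,   0.        ,   1.        ]]), 'eye': array([ 0.45199678, -0.00311967,  1.20525945]), 'rotation': array([ 0.02582656, -0.03076272, -0.69675774,  0.71618105])}
0.011 {'intrinsics': array([[279.17441436,   0.        , 321.18156425],
       [  0.        , 279.17441436, 197.66673702],
       [  0.        ,   0.        ,   1.        ]]), 'eye': array([0.12703091, 0.51535323, 0.37187835]), 'rotation': array([-0.10933946, -0.0744441 ,  0.562944  ,  0.81584129])}
```

View pics/top0.png

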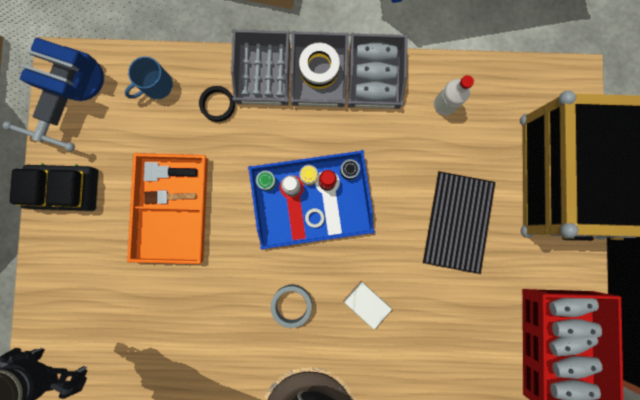

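View pics/scene0.png

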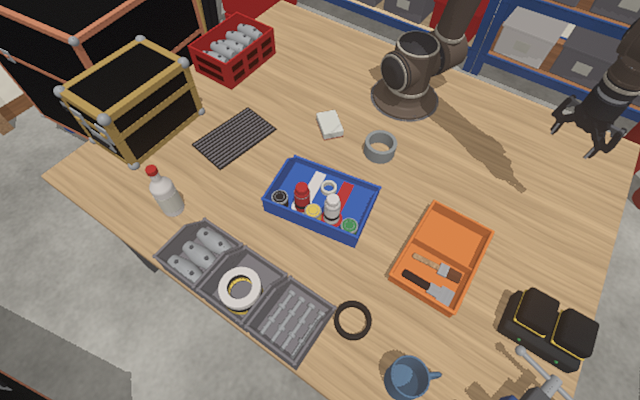

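The top view shows the bin around (312,200). The white can (290,185) stands on the red sticker and the red can (328,180) on the white one, so they must be swapped. The tins are green (265,180), yellow (308,174) and black (350,169). The mat is on the right (460,222) and the tray on the left, with its empty pocket near (169,236). I'll enlarge these to measure them.

```bash
cat > h.py <<'E'
import numpy as np, cv2
from scipy.spatial.transform import Rotation as R
def ray(c,u,v):
    K=c["intrinsics"]; d=np.array([(u-K[0,2])/K[0,0],-(v-K[1,2])/K[1,1],-1.])
    return R.from_quat(c["rotation"]).apply(d)
def at_z(c,u,v,z):
    r=ray(c,u,v); return c["eye"]+r*(z-c["eye"][2])/r[2]
def at_d(c,u,v,d): return c["eye"]+ray(c,u,v)*d
def proj(c,P):
    q=R.from_quat(c["rotation"]).inv().apply(np.asarray(P)-c["eye"]); K=c["intrinsics"]
    return K[0,2]-K[0,0]*q[0]/q[2], K[1,2]+K[1,1]*q[1]/q[2]
E
python3 - <<'E'
import numpy as np,cv2
p=np.load("pics/top0.npz")["p"][:,:,::-1]
a=cv2.resize(p[145:255,240:385],None,fx=5.4,fy=5.4,interpolation=cv2.INTER_CUBIC)
cv2.imwrite("pics/c1.png",a)
b=np.hstack([cv2.resize(p[145:275,120:215],None,fx=4,fy=4),cv2.resize(p[160:290,410:505],None,fx=4,fy=4)])
cv2.imwrite("pics/c2.png",b)
E
```

```text
(no output)
```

View pics/c1.png

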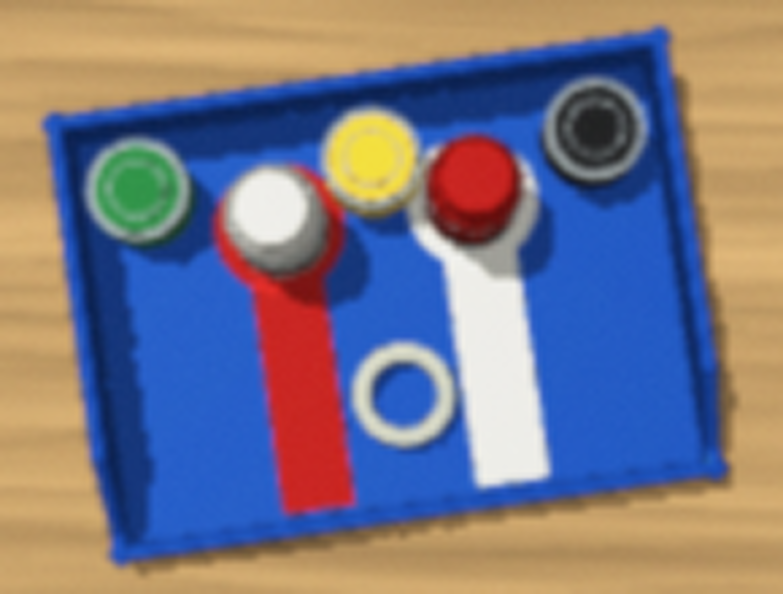

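View pics/c2.png

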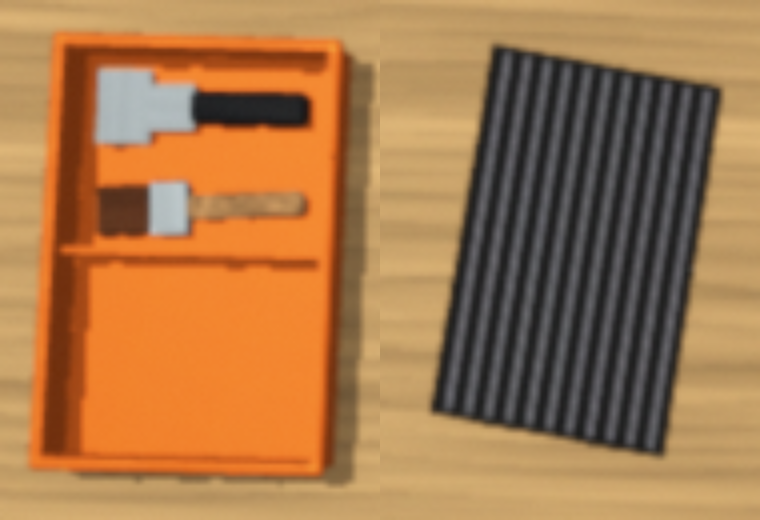

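c1 shows the cap tops at crop (268,204) white and (474,173) red, tin lids at (134,188), (370,156) and (594,126), and back corners at (48,122) and (663,36). c2 shows the tray rim corners and the mat corners sharply.

```bash
python3 - <<'E'
from plant import imaging
from h import *
c=imaging.camera_params("top"); np.set_printoptions(precision=4,suppress=True)
b=lambda x,y,z:at_z(c,240+x/5.4-.4,145+y/5.4-.4,z)
m={}
for n,x,y,z in [("white",268,204,.108),("red",474,173,.108),("green",134,188,.048),("yellow",370,156,.048),("black",594,126,.048),("BL",48,122,.065),("BR",663,36,.065),("FL",120,553,.03),("FR",718,470,.03),("tape",405,395,.022)]:
    m[n]=b(x,y,z)[:2]; print(n,m[n])
# fit bin frame
mod={"green":(.065,.1015),"yellow":(.065,0),"black":(.065,-.1015),"white":(.043,.046),"red":(.043,-.046),"BL":(.1,.14),"BR":(.1,-.14)}
A=np.array([mod[k] for k in mod]);B=np.array([m[k] for k in mod])
a0,b0=A.mean(0),B.mean(0);H=(A-a0).T@(B-b0);th=np.arctan2(H[0,1]-H[1,0],H[0,0]+H[1,1])
Rm=np.array([[np.cos(th),-np.sin(th)],[np.sin(th),np.cos(th)]]);t=b0-Rm@a0
print("bin",t,th);print({k:np.round((B[i]-(Rm@A[i]+t))*1e3,1) for i,k in enumerate(mod)})
print("stickL(red)",Rm@[.043,.046]+t,"stickR(white)",Rm@[.043,-.046]+t)
# sticker check from pic: tongue edges
for n,x,y in [("redtongue",319,505),("whitetongue",513,480)]:
    p=b(x,y,.004)[:2]; print(n,Rm.T@(p-t))
M=[at_z(c,410+(x-380)/4-.4,160+y/4-.4,.004)[:2] for x,y in [(492,46),(720,88),(662,454),(434,411)]];print("mat",np.array(M),np.mean(M,0))
for i in range(4): print(np.linalg.norm(M[i]-M[(i+1)%4]))
d=M[0]-M[3]+M[1]-M[2];print("mat ang",np.arctan2(d[1],d[0]))
T=[at_z(c,120+x/4-.4,145+y/4-.4,z)[:2] for x,y,z in [(55,33,.045),(343,42,.045),(327,473,.045),(32,468,.045),(62,250,.035),(318,262,.035)]];print("tray",np.array(T))
for i in range(4): print(np.linalg.norm(T[i]-T[(i+1)%4]))
E
```

```text
white [0.5681 0.061 ]
red [ 0.5842 -0.0279]
green [0.5801 0.1259]
yellow [0.5979 0.0186]
black [ 0.6146 -0.0836]
BL [0.6071 0.1638]
BR [ 0.6542 -0.1128]
FL [0.4137 0.1282]
FR [ 0.4591 -0.1455]
tape [ 0.4899 -0.0004]
bin [0.5331 0.0093] 0.16720117453016295
{'green': array([-0.2,  5.7]), 'yellow': array([ 0.7, -1.5]), 'black': array([ 0.5, -3.6]), 'white': array([ 0.3, -0.8]), 'red': array([1. , 1.1]), 'BL': array([-1.4, -0.2]), 'BR': array([-0.8, -0.7])}
stickL(red) [0.5679 0.0618] stickR(white) [ 0.5832 -0.0289]
redtongue [-0.0892  0.0447]
whitetongue [-0.0903 -0.0472]
mat [[ 0.619  -0.3132]
 [ 0.5959 -0.4601]
 [ 0.3621 -0.4227]
 [ 0.3852 -0.2781]] [ 0.4906 -0.3685]
0.14869766122485892
0.2368253955813695
0.14647562100331132
0.2363987905813809
mat ang -0.15384575042811438
tray [[0.6375 0.453 ]
 [0.637  0.2747]
 [0.3718 0.2722]
 [0.3701 0.4513]
 [0.5036 0.4447]
 [0.5006 0.2862]]
0.1783007739151774
0.2651379310272033
0.1791806159131759
0.267441955681299
```

```bash
cat > go.py <<'E'
import sys
from plant import status
from h import *
np.set_printoptions(precision=4,suppress=True)
def tgt(x,y,z,yaw=None):
    s=status.state(); r=R.from_quat(s["tool_rot"]); M=r.as_matrix()
    cur=np.arctan2(M[1,0],M[0,0])
    # turn about tool y (pointing down) = negative world yaw
    t=0 if yaw is None else -((yaw-cur+np.pi/2)%np.pi-np.pi/2)
    print("shift",M.T@(np.array([x,y,z])-s["position"]),"turn %.3f"%t)
if __name__=="__main__":
    s=status.state();M=R.from_quat(s["tool_rot"]).as_matrix()
    print("t %.2f"%s["t"],"pos",s["position"],"yaw %.3f"%np.arctan2(M[1,0],M[0,0]),"ydir",M[:,1],"open %.4f"%s["opening"],"F",s["force"],"j",s["joint_pos"])
    for a in sys.argv[1:]: tgt(*map(float,a.split(",")))
E
python3 go.py .568,.0615,.24,1.738 .5835,-.0285,.24,1.738
```

```text
t 0.10 pos [0.1867 0.4903 0.2416] yaw 1.207 ydir [-0.0005 -0.0013 -1.    ] open 0.0853 F [-0.4441 -0.4185  0.6243] j [ 1.207   0.1263 -0.0405  1.4054  0.      1.5708]
shift [-0.2651  0.002  -0.5089] turn -0.531
shift [-0.3437  0.0021 -0.5555] turn -0.531
```

Request:
arm_command(increments="-0.344 0 -0.555 -0.531;-0.344 0 -0.555 -0.531;-0.344 0 -0.555 -0.531;-0.344 0 -0.555 -0.531;-0.344 0 -0.555 -0.531;-0.344 0 -0.555 -0.531;-0.344 0 -0.555 -0.531;-0.344 0 -0.555 -0.531;-0.344 0 -0.555 -0.531;-0.344 0 -0.555 -0.531;-0.344 0 -0.555 -0.531;-0.344 0 -0.555 -0.531", hand=0.065, squeeze=40)

```text
t: 1.3
position: [0.5426, 0.0238, 0.242]
tool_rot: [-0.456, -0.54, 0.54, 0.457]
force: [0.6, 1.0, 0.9]
opening: 0.0649
```

```bash
python3 go.py .5835,-.0285,.24,1.738 .5835,-.0285,.064,1.738
```

```text
t 1.30 pos [0.5426 0.0238 0.242 ] yaw 1.738 ydir [-0.0003  0.0001 -1.    ] open 0.0649 F [0.5722 0.9806 0.8955] j [ 0.0437  0.1606  0.0004  1.4109  0.0002 -0.1231]
shift [-0.0583  0.002  -0.0316] turn -0.000
shift [-0.0584  0.178  -0.0317] turn -0.000
```

Request:
arm_command(increments="-0.058 0 -0.032 0;-0.058 0 -0.032 0;-0.058 0.05 -0.032 0;-0.058 0.05 -0.032 0;-0.058 0.05 -0.032 0")

```text
t: 1.8
position: [0.5819, -0.0256, 0.1918]
tool_rot: [-0.455, -0.539, 0.541, 0.457]
force: [-0.3, 0.8, 0.5]
opening: 0.0651
```

```bash
python3 - <<'E'
from plant import imaging
from h import *
c=imaging.camera_params("wrist");p,d=imaging.capture("wrist")
q=p[:,:,::-1].copy()
for P in [(.5832,-.0289,.108),(.5679,.0618,.108),(.5981,.0187,.048)]:
    u,v=proj(c,P);print(u,v);cv2.drawMarker(q,(int(u),int(v)),(255,0,255),0,12)
cv2.imwrite("pics/w1.png",q)
E
python3 go.py .5835,-.0285,.064,1.738
```

```text
315.6071896312662 205.76068359713912
430.4056929520592 205.88889257130614
359.97039144499865 210.12971656490802
t 1.85 pos [ 0.5833 -0.0255  0.194 ] yaw 1.739 ydir [ 0.0011  0.     -1.    ] open 0.0652 F [ 0.418  -0.1934  0.3186] j [-0.0437  0.2399 -0.0069  1.3229  0.0001 -0.2117]
shift [-0.003   0.13    0.0004] turn 0.001
```

View pics/w1.png

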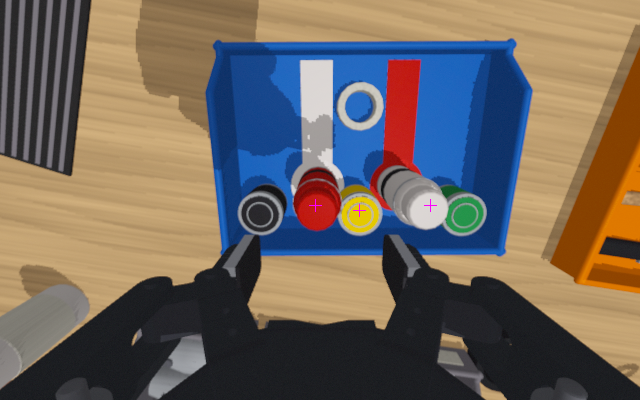

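The markers land within 2–3 px of the red cap (317,207), the white cap (428,208) and the yellow lid (360,212). The estimate holds, so I descend and grip.

Request:
arm_command(increments="-0.003 0.02 0 0;-0.003 0.04 0 0;-0.003 0.06 0 0;-0.003 0.08 0 0;-0.003 0.1 0 0;-0.003 0.115 0 0;-0.003 0.13 0 0;-0.003 0.13 0 0;-0.003 0.13 0 0")

```text
t: 2.75
position: [0.5852, -0.0285, 0.0649]
tool_rot: [0.457, 0.541, -0.539, -0.455]
force: [-0.5, -0.1, 0.0]
opening: 0.0654
```

Request:
arm_command(increments="0 0 0 0;0 0 0 0;0 0 0 0;0 0 0 0;0 0 0 0;0 0 0 0;0 0 0 0;0 0 0 0", hand=0.03, squeeze=40)

```text
t: 3.55
position: [0.5849, -0.0289, 0.0646]
tool_rot: [0.457, 0.541, -0.539, -0.455]
force: [-0.9, 1.4, 5.4]
opening: 0.0429
```

```bash
python3 go.py .544,-.377,.19,1.417 .546,-.377,.19
```

```text
t 3.55 pos [ 0.5849 -0.0289  0.0646] yaw 1.738 ydir [ 0.0037  0.0001 -1.    ] open 0.0429 F [-0.8674  1.3542  5.4131] j [-0.0495  0.2917 -0.2283  1.0471  0.0003 -0.2169]
shift [-0.3365 -0.1256  0.0979] turn 0.321
shift [-0.3368 -0.1255  0.0959] turn 0.000
```

Request:
arm_command(increments="0 -0.03 0 0;0 -0.07 0 0;0 -0.11 0 0;-0.02 -0.12 0.006 0;-0.06 -0.12 0.018 0;-0.1 -0.12 0.03 0;-0.14 -0.12 0.042 0;-0.18 -0.12 0.055 0;-0.22 -0.12 0.067 0;-0.26 -0.12 0.079 0;-0.3 -0.12 0.091 0;-0.336 -0.12 0.102 0")

```text
t: 4.75
position: [0.5385, -0.3794, 0.1832]
tool_rot: [0.457, 0.54, -0.54, -0.456]
force: [0.2, -0.8, -0.6]
opening: 0.0431
```

```bash
python3 go.py .54,-.376,.0665,1.738
```

```text
t 4.75 pos [ 0.5385 -0.3794  0.1832] yaw 1.737 ydir [ 0.0009 -0.0007 -1.    ] open 0.0431 F [ 0.2072 -0.7565 -0.6433] j [-0.6137  0.3867  0.1687  1.3516 -0.0001 -0.7803]
shift [ 0.0032  0.1167 -0.002 ] turn -0.001
```

Request:
arm_command(increments="0.003 0.03 -0.002 0;0.003 0.06 -0.002 0;0.003 0.085 -0.002 0;0.003 0.1 -0.002 0;0.003 0.108 -0.002 0;0.003 0.113 -0.002 0;0.003 0.117 -0.002 0;0.003 0.118 -0.002 0;0.003 0.118 -0.002 0;0.003 0.118 -0.002 0")

```text
t: 5.75
position: [0.5407, -0.3742, 0.0651]
tool_rot: [0.457, 0.54, -0.54, -0.456]
force: [-0.1, -0.4, -1.2]
opening: 0.0431
```

```bash
python3 go.py
```

```text
t 5.75 pos [ 0.5407 -0.3742  0.0651] yaw 1.738 ydir [ 0.0009 -0.0007 -1.    ] open 0.0431 F [-0.0684 -0.424  -1.1554] j [-0.6054  0.4223 -0.0411  1.1063  0.     -0.7726]
```

Request:
arm_command(increments="0 0.0005 0 0;0 0.0005 0 0;0 0.0005 0 0;0 0.0005 0 0;0 0.0005 0 0;0 -0.02 0 0;0 -0.05 0 0;0 -0.09 0 0;0 -0.13 0 0;0 -0.13 0 0;0 -0.13 0 0", hand=0.065)

```text
t: 6.85
position: [0.5409, -0.3744, 0.1956]
tool_rot: [0.457, 0.54, -0.54, -0.456]
force: [-0.1, -0.9, 0.1]
opening: 0.0648
```

```bash
python3 go.py .568,.0615,.195,1.738 .568,.0615,.064,1.738
```

```text
t 6.85 pos [ 0.5409 -0.3744  0.1956] yaw 1.738 ydir [ 0.0023 -0.0016 -1.    ] open 0.0648 F [-0.0891 -0.9218  0.1011] j [-0.6054  0.3828  0.1902  1.3754 -0.     -0.7726]
shift [ 0.4253 -0.0001 -0.0992] turn -0.000
shift [ 0.4256  0.1309 -0.099 ] turn -0.000
```

Request:
arm_command(increments="0.04 0 -0.009 0;0.085 0 -0.02 0;0.13 0 -0.03 0;0.175 0 -0.041 0;0.22 0 -0.051 0;0.265 0 -0.062 0;0.31 0 -0.072 0;0.355 0 -0.083 0;0.39 0 -0.091 0;0.425 0 -0.099 0;0.425 0 -0.099 0;0.425 0 -0.099 0")

```text
t: 8.05
position: [0.5664, 0.0621, 0.1926]
tool_rot: [-0.455, -0.54, 0.541, 0.457]
force: [-0.2, -0.2, 0.8]
opening: 0.0652
```

```bash
python3 - <<'E'
from plant import imaging
from h import *
c=imaging.camera_params("wrist");p,d=imaging.capture("wrist")
u,v=proj(c,(.568,.0612,.108));print(u,v)
q=p[:,:,::-1].copy();cv2.drawMarker(q,(int(u),int(v)),(255,0,255),0,12)
cv2.imwrite("pics/w2.png",cv2.resize(q[130:300,160:520],None,fx=2,fy=2))
E
python3 go.py .568,.0615,.064,1.738
```

```text
318.62928370852694 206.19847876732513
t 8.10 pos [0.5666 0.0613 0.1929] yaw 1.738 ydir [-0.0023 -0.0007 -1.    ] open 0.0649 F [0.2989 0.7065 0.7132] j [ 0.108   0.2164 -0.0389  1.3178 -0.0004 -0.0597]
shift [-0.      0.1289 -0.0017] turn 0.000
```

View pics/w2.png

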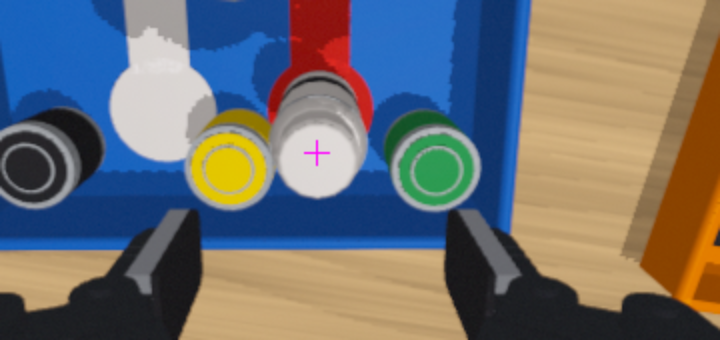

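The cap centre at crop (317,158) matches the marker, and the white sticker disc is now clear at crop (163,108). I descend on the white can.

Request:
arm_command(increments="0 0.02 -0.002 0;0 0.04 -0.002 0;0 0.06 -0.002 0;0 0.08 -0.002 0;0 0.1 -0.002 0;0 0.115 -0.002 0;0 0.129 -0.002 0;0 0.129 -0.002 0;0 0.129 -0.002 0")

```text
t: 9.0
position: [0.5691, 0.0612, 0.0653]
tool_rot: [-0.457, -0.54, 0.54, 0.457]
force: [-0.0, 0.7, 0.5]
opening: 0.065
```

Request:
arm_command(increments="0 0 0 0;0 0 0 0;0 0 0 0;0 0 0 0;0 0 0 0;0 0 0 0;0 0 0 0;0 0 0 0", hand=0.03)

```text
t: 9.8
position: [0.57, 0.0617, 0.0666]
tool_rot: [0.457, 0.54, -0.54, -0.456]
force: [-0.1, -1.3, 6.0]
opening: 0.0424
```

```bash
python3 go.py .441,-.361,.185,1.738
```

```text
t 9.80 pos [0.57   0.0617 0.0666] yaw 1.738 ydir [ 0.0023 -0.0004 -1.    ] open 0.0424 F [-0.0767 -1.3206  5.9967] j [ 0.1082  0.2698 -0.2532  1.0455 -0.0006 -0.0589]
shift [-0.3955 -0.1186  0.1973] turn -0.000
```

Request:
arm_command(increments="0 -0.03 0 0;0 -0.07 0 0;0 -0.11 0 0;-0.04 -0.12 0.02 0;-0.08 -0.12 0.04 0;-0.12 -0.12 0.06 0;-0.16 -0.12 0.08 0;-0.2 -0.12 0.1 0;-0.24 -0.12 0.12 0;-0.28 -0.12 0.14 0;-0.32 -0.12 0.16 0;-0.36 -0.12 0.18 0")

```text
t: 11.0
position: [0.4508, -0.3243, 0.1851]
tool_rot: [0.456, 0.54, -0.54, -0.457]
force: [1.6, -1.1, -2.0]
opening: 0.0427
```

Request:
arm_command(increments="-0.035 0 0.017 0;-0.035 0 0.017 0;-0.035 0 0.017 0")

```text
t: 11.3
position: [0.4402, -0.3607, 0.1847]
tool_rot: [0.457, 0.54, -0.539, -0.457]
force: [0.4, 0.2, -1.7]
opening: 0.0425
```

```bash
python3 go.py .441,-.361,.067,1.738
```

```text
t 11.30 pos [ 0.4402 -0.3607  0.1847] yaw 1.736 ydir [-0.0007  0.0014 -1.    ] open 0.0425 F [ 0.36    0.1543 -1.6739] j [-0.6869  0.2155 -0.0581  1.2985  0.0006 -0.8522]
shift [-0.0006  0.1177 -0.0008] turn -0.002
```

Request:
arm_command(increments="0 0.03 0 0;0 0.06 0 0;0 0.085 0 0;0 0.1 0 0;0 0.108 0 0;0 0.113 0 0;0 0.117 0 0;0 0.118 0 0;0 0.118 0 0;0 0.118 0 0")

```text
t: 12.3
position: [0.441, -0.3607, 0.068]
tool_rot: [0.457, 0.54, -0.54, -0.456]
force: [1.0, 0.7, -1.7]
opening: 0.0428
```

Request:
arm_command(increments="0 0.0005 0 0;0 0.0005 0 0;0 0.0005 0 0;0 0.0005 0 0;0 0.0005 0 0;0 -0.02 0 0;0 -0.05 0 0;0 -0.09 0 0;0 -0.12 0 0;0 -0.12 0 0;0 -0.12 0 0", hand=0.065)

```text
t: 13.4
position: [0.441, -0.3607, 0.1878]
tool_rot: [0.457, 0.54, -0.54, -0.456]
force: [0.1, 0.4, -0.4]
opening: 0.065
```

```bash
python3 - <<'E'
from plant import imaging
from h import *
p,d=imaging.capture("top"); np.savez("pics/top1.npz",p=p,d=d)
cv2.imwrite("pics/t1.png",cv2.resize(p[145:290,240:510,::-1],None,fx=2.96,fy=2.96,interpolation=cv2.INTER_CUBIC))
E
python3 go.py .598,.0185,.18,1.738
```

```text
t 13.45 pos [ 0.4405 -0.3603  0.1866] yaw 1.738 ydir [-0.0005  0.0004 -1.    ] open 0.0649 F [0.3599 0.0514 0.3929] j [-0.6855  0.2145 -0.0551  1.3018 -0.     -0.8527]
shift [ 0.3473  0.0067 -0.2183] turn 0.000
```

View pics/t1.png

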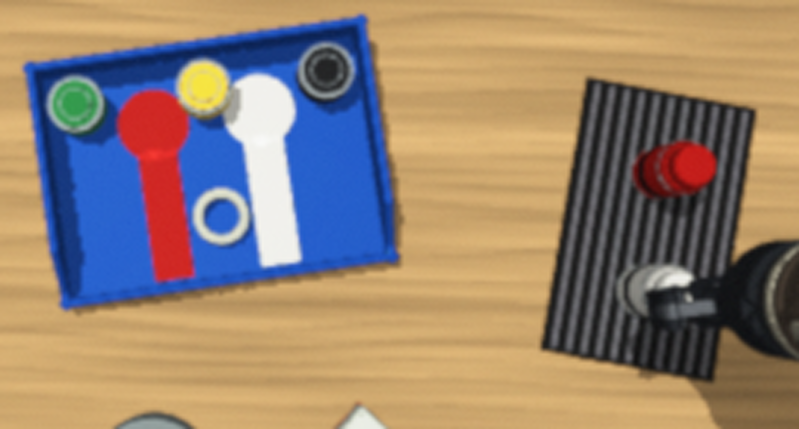

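Both cans stand on the mat: red cap at crop (692,165), white near (660,285). The discs are now free, with centres at crop (153,125) red and (259,108) white. The yellow tin has not moved.

```bash
python3 - <<'E'
from plant import imaging
from h import *
c=imaging.camera_params("top"); p=np.load("pics/top1.npz")["p"].astype(int)
f=lambda x,y,z:at_z(c,240+(x+.5)/2.96-.5,145+(y+.5)/2.96-.5,z)[:2].round(4)
print("red disc",f(153,125,.004),"white disc",f(259.5,108,.004),"yellow",f(203,87,.048),"redcap",f(692,165,.1085))
E
```

```text
red disc [0.5677 0.0612] white disc [ 0.585  -0.0304] yellow [0.5965 0.0182] redcap [ 0.5378 -0.3707]
```

Request:
arm_command(increments="0.035 0 -0.022 0;0.075 0 -0.047 0;0.115 0 -0.072 0;0.155 0 -0.098 0;0.195 0 -0.123 0;0.235 0 -0.148 0;0.275 0 -0.173 0;0.315 0 -0.198 0;0.347 0.007 -0.218 0;0.347 0.007 -0.218 0;0.347 0.007 -0.218 0", hand=0.075)

```text
t: 14.55
position: [0.597, 0.0187, 0.1782]
tool_rot: [-0.455, -0.539, 0.541, 0.457]
force: [-0.0, 0.3, -0.3]
opening: 0.075
```

```bash
python3 go.py .598,.0187,.025,1.738
```

```text
t 14.55 pos [0.597  0.0187 0.1782] yaw 1.740 ydir [-0.0038 -0.0005 -1.    ] open 0.0750 F [-0.0076  0.3419 -0.3023] j [ 0.0315  0.2722  0.0002  1.3026 -0.0004 -0.1376]
shift [-0.0002  0.1532 -0.0015] turn 0.002
```

Request:
arm_command(increments="0 0.03 -0.001 0;0 0.06 -0.001 0;0 0.09 -0.001 0;0 0.11 -0.001 0;0 0.13 -0.001 0;0 0.143 -0.001 0;0 0.153 -0.001 0;0 0.153 -0.001 0;0 0.153 -0.001 0")

```text
t: 15.45
position: [0.5992, 0.0179, 0.0278]
tool_rot: [0.457, 0.54, -0.54, -0.456]
force: [1.0, -0.0, -0.3]
opening: 0.075
```

Request:
arm_command(increments="0 0 0 0;0 0 0 0;0 0 0 0;0 0 0 0;0 0 0 0;0 0 0 0;0 0 0 0;0 0 0 0", hand=0.03)

```text
t: 16.25
position: [0.5997, 0.0182, 0.0285]
tool_rot: [0.457, 0.54, -0.54, -0.456]
force: [-1.4, -0.8, 5.9]
opening: 0.0448
```

```bash
python3 go.py .437,.362,.175,1.738
```

```text
t 16.25 pos [0.5997 0.0182 0.0285] yaw 1.738 ydir [ 0.0021 -0.0001 -1.    ] open 0.0448 F [-1.4157 -0.8167  5.8646] j [ 0.0304  0.3433 -0.2416  0.9839 -0.0001 -0.1368]
shift [ 0.366  -0.1469  0.1029] turn 0.000
```

Request:
arm_command(increments="0 -0.03 0 0;0 -0.07 0 0;0 -0.11 0 0;0.03 -0.145 0.01 0;0.07 -0.145 0.02 0;0.11 -0.145 0.031 0;0.15 -0.145 0.042 0;0.19 -0.145 0.054 0;0.235 -0.145 0.066 0;0.28 -0.145 0.079 0;0.325 -0.145 0.091 0;0.366 -0.145 0.103 0")

```text
t: 17.45
position: [0.435, 0.3637, 0.172]
tool_rot: [-0.456, -0.54, 0.54, 0.456]
force: [0.7, 0.2, -3.2]
opening: 0.0451
```

```bash
python3 go.py .437,.362,.0295,1.738; python3 - <<'E'
from plant import imaging
from h import *
c=imaging.camera_params("wrist");p,d=imaging.capture("wrist")
q=p[:,:,::-1].copy()
for P in [(.437,.362,.004),(.4385,.28,.045),(.4385,.445,.045),(.375,.362,.045),(.502,.362,.035)]:
    u,v=proj(c,P);cv2.drawMarker(q,(int(u),int(v)),(255,0,255),0,12)
cv2.imwrite("pics/w3.png",q)
E
```

```text
t 17.45 pos [0.435  0.3637 0.172 ] yaw 1.739 ydir [-0.0005 -0.0002 -1.    ] open 0.0451 F [ 0.6737  0.1725 -3.2141] j [ 0.6962  0.2135 -0.0884  1.2693  0.0001  0.5284]
shift [-0.002   0.1425 -0.0017] turn 0.001
```

View pics/w3.png

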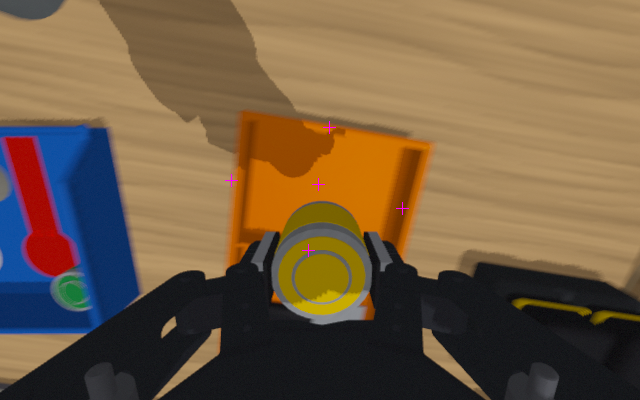

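The wrist view shows the tin centred between the pads and upright, with the pocket below it. The tray walls at u≈243 and 407 put the pocket about 4–6 mm further +y, well within tolerance. I lower the tin.

Request:
arm_command(increments="0.001 0.03 -0.002 0;0.001 0.06 -0.002 0;0.001 0.09 -0.002 0;0.001 0.11 -0.002 0;0.001 0.125 -0.002 0;0.001 0.133 -0.002 0;0.001 0.138 -0.002 0;0.001 0.1415 -0.002 0;0.001 0.1425 -0.002 0;0.001 0.1425 -0.002 0;0.001 0.1425 -0.002 0")

```text
t: 18.6
position: [0.4385, 0.3636, 0.0304]
tool_rot: [0.457, 0.54, -0.54, -0.456]
force: [-0.0, -0.6, -1.6]
opening: 0.0449
```

```bash
python3 go.py
```

```text
t 18.60 pos [0.4385 0.3636 0.0304] yaw 1.738 ydir [ 0.0008  0.0007 -1.    ] open 0.0449 F [-0.0439 -0.5952 -1.5566] j [ 0.6922  0.29   -0.3111  0.9686  0.      0.5249]
```

Request:
arm_command(increments="0 0.001 0 0;0 0.0015 0 0;0 0.0015 0 0")

```text
t: 18.9
position: [0.4383, 0.3633, 0.0285]
tool_rot: [0.457, 0.54, -0.54, -0.456]
force: [-0.3, -0.9, -0.8]
opening: 0.0446
```

Request:
arm_command(increments="0 0 0 0;0 0 0 0;0 0 0 0;0 0 0 0;0 0 0 0;0 -0.02 0 0;0 -0.05 0 0;0 -0.09 0 0;0 -0.13 0 0;0 -0.16 0 0;0 -0.16 0 0;0 -0.16 0 0", hand=0.07)

```text
t: 20.1
position: [0.4385, 0.3635, 0.1888]
tool_rot: [0.457, 0.541, -0.539, -0.456]
force: [0.3, -0.4, -0.5]
opening: 0.0698
```

```bash
python3 - <<'E'
from plant import imaging
from h import *
p,d=imaging.capture("wrist"); t,_=imaging.capture("top")
cv2.imwrite("pics/w4.png",np.hstack([cv2.resize(p[:,160:480,::-1],(400,500)),cv2.resize(t[135:275,380:492,::-1],(400,500))]))
np.savez("pics/top2.npz",p=t)
E
python3 go.py .54,-.373,.2,1.738 .441,-.361,.2,1.738
```

```text
t 20.20 pos [0.4377 0.3628 0.1869] yaw 1.738 ydir [-0.0017 -0.0014 -1.    ] open 0.0702 F [-0.1559 -0.0652  0.2338] j [ 0.6921  0.2147 -0.0543  1.304  -0.      0.525 ]
shift [-0.7426 -0.0123  0.0216] turn -0.000
shift [-0.7143 -0.0121  0.1172] turn -0.000
```

View pics/w4.png

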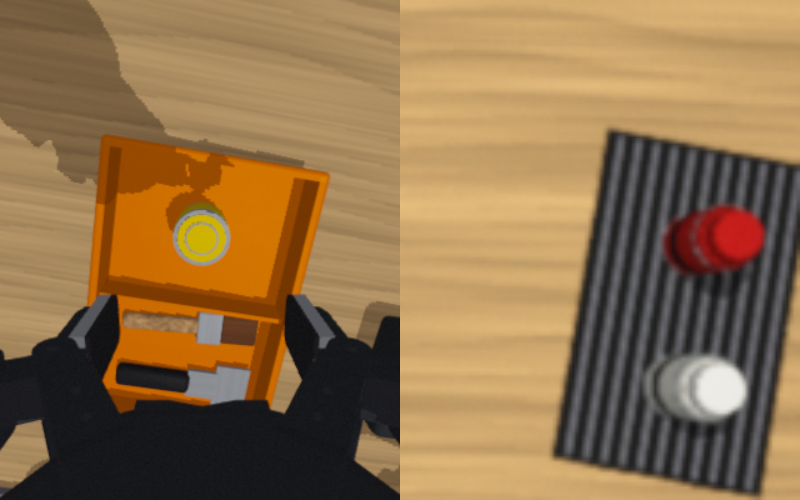

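The tin stands upright mid-pocket (200,237) and both cans are upright on the mat. I fetch the red can first, since it goes to the far sticker.

Request:
arm_command(increments="-0.03 -0.012 0 0;-0.075 -0.012 0.002 0;-0.12 -0.012 0.003 0;-0.165 -0.012 0.005 0;-0.21 -0.012 0.006 0;-0.255 -0.012 0.007 0;-0.3 -0.012 0.009 0;-0.345 -0.012 0.01 0;-0.39 -0.012 0.011 0;-0.435 -0.012 0.013 0;-0.48 -0.012 0.014 0;-0.525 -0.012 0.015 0", hand=0.068)

```text
t: 21.4
position: [0.51, -0.1586, 0.1986]
tool_rot: [-0.456, -0.54, 0.54, 0.457]
force: [1.4, 0.7, 0.6]
opening: 0.0681
```

Request:
arm_command(increments="-0.045 0 0.002 0;-0.09 0 0.003 0;-0.135 0 0.004 0;-0.175 0 0.005 0;-0.205 0 0.006 0;-0.217 0 0.006 0;-0.217 0 0.006 0;-0.217 0 0.006 0")

```text
t: 22.2
position: [0.5407, -0.3708, 0.1993]
tool_rot: [0.456, 0.54, -0.54, -0.457]
force: [-0.1, -0.0, -0.5]
opening: 0.0681
```

```bash
python3 go.py .5405,-.374,.065,1.738
```

```text
t 22.20 pos [ 0.5407 -0.3708  0.1993] yaw 1.738 ydir [-0.0015  0.0016 -1.    ] open 0.0681 F [-0.0825 -0.0433 -0.5347] j [-0.6013  0.3824  0.1979  1.3884  0.0004 -0.7689]
shift [-0.0034  0.1343  0.0005] turn 0.000
```

Request:
arm_command(increments="-0.003 0.02 0 0;-0.003 0.045 0 0;-0.003 0.07 0 0;-0.003 0.09 0 0;-0.003 0.11 0 0;-0.003 0.124 0 0;-0.003 0.133 0 0;-0.003 0.133 0 0;-0.003 0.133 0 0")

```text
t: 23.1
position: [0.5419, -0.3747, 0.0681]
tool_rot: [0.457, 0.54, -0.54, -0.456]
force: [1.0, -0.7, 1.0]
opening: 0.068
```

Request:
arm_command(increments="0 0 0 0;0 0 0 0;0 0 0 0;0 0 0 0;0 0 0 0;0 0 0 0;0 0 0 0;0 0 0 0", hand=0.03)

```text
t: 23.9
position: [0.5421, -0.3751, 0.0687]
tool_rot: [0.457, 0.54, -0.54, -0.456]
force: [-1.9, 1.2, 6.0]
opening: 0.0427
```

```bash
python3 go.py .5685,.0613,.19,1.738
```

```text
t 23.90 pos [ 0.5421 -0.3751  0.0687] yaw 1.738 ydir [ 0.0019 -0.0009 -1.    ] open 0.0427 F [-1.8734  1.1568  5.9763] j [-0.6055  0.4227 -0.0323  1.1138  0.0003 -0.7726]
shift [ 0.4258 -0.1217 -0.0989] turn -0.000
```

Request:
arm_command(increments="0 -0.03 0 0;0 -0.07 0 0;0 -0.11 0 0;0.035 -0.125 -0.008 0;0.075 -0.125 -0.017 0;0.12 -0.125 -0.028 0;0.165 -0.125 -0.038 0;0.21 -0.125 -0.049 0;0.255 -0.125 -0.059 0;0.3 -0.125 -0.07 0;0.345 -0.125 -0.08 0;0.385 -0.125 -0.09 0")

```text
t: 25.1
position: [0.5659, 0.0218, 0.1923]
tool_rot: [-0.456, -0.54, 0.54, 0.456]
force: [0.8, 0.4, -1.2]
opening: 0.0427
```

Request:
arm_command(increments="0.03 0 -0.007 0;0.04 0 -0.009 0;0.04 0 -0.009 0;0.04 0 -0.009 0")

```text
t: 25.5
position: [0.5683, 0.0599, 0.1922]
tool_rot: [-0.457, -0.54, 0.54, 0.457]
force: [-1.0, 0.3, -0.9]
opening: 0.0423
```

```bash
python3 go.py .568,.0615,.068,1.738
```

```text
t 25.50 pos [0.5683 0.0599 0.1922] yaw 1.738 ydir [-0.0003 -0.0007 -1.    ] open 0.0423 F [-1.0175  0.3419 -0.8841] j [ 0.1053  0.2179 -0.0387  1.3145 -0.0007 -0.0615]
shift [0.0017 0.1242 0.    ] turn -0.000
```

Request:
arm_command(increments="0.001 0.03 0 0;0.001 0.06 0 0;0.001 0.085 0 0;0.001 0.1 0 0;0.001 0.11 0 0;0.001 0.118 0 0;0.001 0.123 0 0;0.001 0.124 0 0;0.001 0.124 0 0")

```text
t: 26.4
position: [0.5687, 0.0616, 0.0689]
tool_rot: [0.457, 0.54, -0.54, -0.456]
force: [-0.3, -1.0, -1.7]
opening: 0.0429
```

```bash
python3 go.py
```

```text
t 26.40 pos [0.5687 0.0616 0.0689] yaw 1.738 ydir [ 0.0011  0.0001 -1.    ] open 0.0429 F [-0.3094 -0.9772 -1.7168] j [ 0.1079  0.2668 -0.2518  1.0512 -0.     -0.0591]
```

Request:
arm_command(increments="0 0.001 0 0;0 0.002 0 0;0 0.002 0 0")

```text
t: 26.7
position: [0.5692, 0.0619, 0.0686]
tool_rot: [0.457, 0.541, -0.539, -0.456]
force: [-1.9, -0.2, 9.8]
opening: 0.0429
```

Request:
arm_command(increments="0 0 0 0;0 0 0 0;0 0 0 0;0 0 0 0;0 0 0 0;0 -0.02 0 0;0 -0.05 0 0;0 -0.09 0 0;0 -0.13 0 0;0 -0.13 0 0;0 -0.13 0 0", hand=0.065)

```text
t: 27.8
position: [0.5689, 0.0618, 0.1972]
tool_rot: [0.457, 0.541, -0.539, -0.456]
force: [0.2, -0.0, -0.3]
opening: 0.0654
```

```bash
python3 go.py .441,-.361,.197,1.738
```

```text
t 27.80 pos [0.5689 0.0618 0.1972] yaw 1.738 ydir [ 0.0023  0.0003 -1.    ] open 0.0654 F [ 0.1928 -0.0439 -0.2567] j [ 0.1082  0.2164 -0.0296  1.3225  0.     -0.059 ]
shift [-0.3956 -0.0002  0.1964] turn -0.000
```

Request:
arm_command(increments="-0.035 0 0.018 0;-0.075 0 0.037 0;-0.115 0 0.057 0;-0.155 0 0.077 0;-0.195 0 0.097 0;-0.235 0 0.117 0;-0.275 0 0.137 0;-0.315 0 0.157 0;-0.355 0 0.177 0;-0.396 0 0.196 0;-0.396 0 0.196 0;-0.396 0 0.196 0")

```text
t: 29.0
position: [0.4397, -0.3618, 0.1943]
tool_rot: [0.456, 0.54, -0.539, -0.458]
force: [-0.2, 1.1, -0.6]
opening: 0.065
```

```bash
python3 go.py .441,-.361,.067,1.738
```

```text
t 29.00 pos [ 0.4397 -0.3618  0.1943] yaw 1.736 ydir [-0.0024  0.0024 -1.    ] open 0.0650 F [-0.2162  1.1331 -0.6274] j [-0.6887  0.2162 -0.0362  1.3218  0.0003 -0.8534]
shift [ 0.0002  0.1273 -0.0017] turn -0.002
```

Request:
arm_command(increments="0 0.02 -0.001 0;0 0.04 -0.001 0;0 0.065 -0.001 0;0 0.085 -0.001 0;0 0.105 -0.001 0;0 0.118 -0.001 0;0 0.127 -0.001 0;0 0.127 -0.001 0;0 0.127 -0.001 0")

```text
t: 29.9
position: [0.4422, -0.3611, 0.0698]
tool_rot: [0.457, 0.54, -0.54, -0.456]
force: [0.1, -0.0, -0.5]
opening: 0.065
```

Request:
arm_command(increments="0 0 0 0;0 0 0 0;0 0 0 0;0 0 0 0;0 0 0 0;0 0 0 0;0 0 0 0;0 0 0 0", hand=0.03)

```text
t: 30.7
position: [0.4425, -0.3619, 0.0706]
tool_rot: [0.457, 0.54, -0.54, -0.456]
force: [0.1, -0.7, 6.1]
opening: 0.0425
```

```bash
python3 go.py .5845,-.0292,.19,1.738
```

```text
t 30.70 pos [ 0.4425 -0.3619  0.0706] yaw 1.738 ydir [ 0.002  -0.0015 -1.    ] open 0.0425 F [ 0.0788 -0.6967  6.0599] j [-0.6855  0.2639 -0.2516  1.0528  0.0001 -0.8525]
shift [ 0.3042 -0.1196 -0.1955] turn -0.000
```

Request:
arm_command(increments="0 -0.03 0 0;0 -0.07 0 0;0 -0.11 0 0;0.03 -0.125 -0.019 0;0.065 -0.125 -0.042 0;0.1 -0.125 -0.064 0;0.135 -0.125 -0.087 0;0.17 -0.125 -0.109 0;0.205 -0.125 -0.132 0;0.24 -0.125 -0.154 0;0.275 -0.125 -0.177 0;0.304 -0.125 -0.195 0")

```text
t: 31.9
position: [0.5839, -0.0269, 0.1938]
tool_rot: [-0.456, -0.54, 0.54, 0.457]
force: [0.7, -0.6, -1.1]
opening: 0.0425
```

Request:
arm_command(increments="0 0 0 0;0 0 0 0")

```text
t: 32.1
position: [0.5833, -0.0284, 0.1937]
tool_rot: [-0.456, -0.54, 0.541, 0.456]
force: [0.0, -0.3, -1.9]
opening: 0.0423
```

```bash
python3 go.py .584,-.0295,.069,1.738; python3 - <<'E'
from plant import imaging
from h import *
p,d=imaging.capture("wrist")
cv2.imwrite("pics/w5.png",p[:,:,::-1])
E
```

```text
t 32.10 pos [ 0.5833 -0.0284  0.1937] yaw 1.740 ydir [-0.0014 -0.0003 -1.    ] open 0.0423 F [ 0.0132 -0.3333 -1.8652] j [-0.0485  0.2423 -0.0045  1.3254 -0.0004 -0.2174]
shift [-0.0012  0.1247 -0.0007] turn 0.002
```

View pics/w5.png

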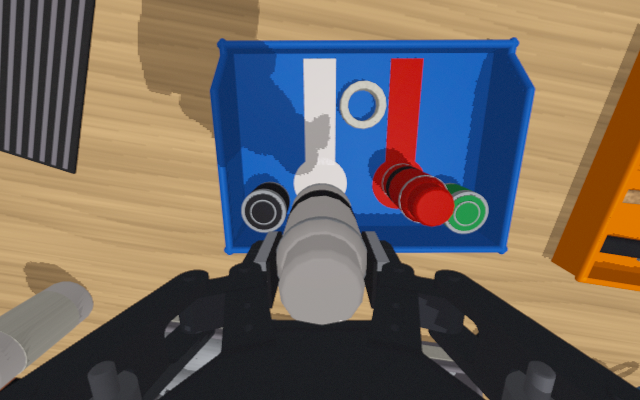

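The red can (430,205) stands on the red sticker, and the white can hangs over the white disc. I lower it.

Request:
arm_command(increments="-0.001 0.03 -0.001 0;-0.001 0.06 -0.001 0;-0.001 0.085 -0.001 0;-0.001 0.1 -0.001 0;-0.001 0.11 -0.001 0;-0.001 0.118 -0.001 0;-0.001 0.123 -0.001 0;-0.001 0.1245 -0.001 0;-0.001 0.1245 -0.001 0;-0.001 0.1255 -0.001 0;-0.001 0.1255 -0.001 0")

```text
t: 33.25
position: [0.5855, -0.0299, 0.0706]
tool_rot: [0.457, 0.54, -0.54, -0.456]
force: [-2.2, -0.7, 7.6]
opening: 0.0426
```

```bash
python3 go.py
```

```text
t 33.25 pos [ 0.5855 -0.0299  0.0706] yaw 1.738 ydir [ 0.0025 -0.0004 -1.    ] open 0.0426 F [-2.1714 -0.7162  7.611 ] j [-0.0509  0.2899 -0.2168  1.0616 -0.0003 -0.2182]
```

Contact is felt (+7.6 N), so I release and retreat.

Request:
arm_command(increments="0 0 0 0;0 0 0 0;0 0 0 0;0 0 0 0;0 0 0 0;0 -0.02 0 0;0 -0.05 0 0;0 -0.09 0 0;0 -0.13 0 0;0 -0.15 0 0;0 -0.15 0 0;0 -0.15 0 0", hand=0.065)

```text
t: 34.45
position: [0.5848, -0.0298, 0.2185]
tool_rot: [0.457, 0.54, -0.54, -0.456]
force: [-0.6, -0.1, -0.7]
opening: 0.0652
```

Request:
arm_command(increments="-0.04 0 0.02 0;-0.08 0 0.05 0;-0.12 0 0.08 0;-0.16 0 0.11 0;-0.2 0 0.14 0;-0.2 0 0.14 0;-0.2 0 0.14 0")

```text
t: 35.15
position: [0.4787, -0.251, 0.217]
tool_rot: [-0.456, -0.539, 0.539, 0.458]
force: [-0.3, 0.4, -0.7]
opening: 0.0648
```

```bash
python3 - <<'E'
from plant import imaging
from h import *
p,d=imaging.capture("top"); np.savez("pics/top3.npz",p=p)
cv2.imwrite("pics/t3.png",cv2.resize(p[145:270,120:390,::-1],None,fx=2.96,fy=2.96,interpolation=cv2.INTER_CUBIC))
E
python3 go.py
```

```text
t 35.20 pos [ 0.4794 -0.2502  0.2173] yaw 1.737 ydir [-0.0019  0.0016 -1.    ] open 0.0650 F [-0.1715  0.2777 -0.3481] j [-0.4812  0.1583 -0.0562  1.3587  0.0005 -0.6475]
```

View pics/t3.png

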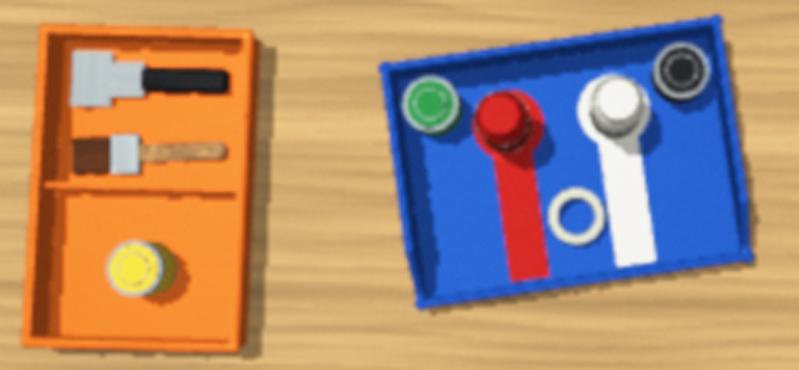

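The yellow tin is in the pocket (135,268). The red cap (502,116) and white cap (620,101) stand over their own stickers, and green (431,103) and black (681,70) look unmoved. One numeric check before handing in.

```bash
python3 - <<'E'
from plant import imaging
from h import *
c=imaging.camera_params("top")
f=lambda x,y,z:at_z(c,120+(x+.5)/2.96-.5,145+(y+.5)/2.96-.5,z)[:2].round(4)
print("red",f(502,116,.108),"vs .568 .0615; white",f(620,101,.108),"vs .584 -.0296; yellow",f(135,268,.048),"green",f(431,103,.048),"black",f(681,70,.048))
E
```

```text
red [0.5647 0.0608] vs .568 .0615; white [ 0.5792 -0.0321] vs .584 -.0296; yellow [0.4365 0.3624] green [0.5801 0.1237] black [ 0.6137 -0.084 ]
```

Everything is within about 6 mm, so I hand in.

```bash
python3 -c "
from plant import robot,status
print(robot.close_job(), status.state()['t'])"
```

```text
the job is handed in; nothing more can be done
the job is handed in; nothing more can be done
```

I moved both cans to the mat, stood the yellow tin in the tray's empty compartment, then put the cans back. They had started on each other's stickers, so I swapped them. I handed the job in shortly after 35 s on the clock; no verdict was reported.

Last top-camera check before handing in:

| Item | Measured result |
|---|---|
| Red can | about 3 mm from its sticker centre (limit 15 mm) |
| White can | about 5 mm from its sticker centre (limit 15 mm) |
| Yellow tin | upright, within about 5 mm of my estimate of the pocket centre |
| Green and black tins | within about 2 mm of where they began |

No check failed. Two small disagreements came up, both well inside the limits:
- **White can:** the camera put it about 6 mm from where the gripper released it, which I put down to reading blurred pixels.
- **Tray pocket:** its centre differed by about 4–6 mm in y between the top and wrist views.

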